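# Draw out, load and latch the transfer shuttle

## Robot

A 6-joint arm with a two-finger parallel gripper is mounted at the origin on the work surface. World frame = base frame: x ahead of the robot, y to its left, z up, the work surface at z = 0. Lengths are in m, angles in degrees, forces in N, time in s.
With the tool pointing down it reaches from about 0.375 to 0.9 m from the base axis. Payload 3.1 kg.
Tool frame: the origin (TCP) lies on the centre line of the jaws, within the pads' length; the fingertips stand finger_overhang ahead of it and the grasp point (between the pads) lies 5 mm behind it (finger_overhang is the distance from the TCP to the fingertips, in m); z points along the fingers, y is the line along which they close (so a half turn about z gives the same grasp; the last joint's range is limited). The gripper opens to 87 mm and grips with 3 to 60 N. Pads are 19 mm wide; open, the fingers measure 117 mm over their backs; the gripper's body (75 mm by 190 mm) begins 51 mm behind the grasp point.
Start: joints at [62.825, 30.224, 82.088, -0, 67.689, -10.227], TCP at [0.182, 0.598, 0.237] pointing down, gripper open.
Joint ranges: [-176.69, 176.69], [-43.24, 126.21], [12.49, 139.97], [-82, 262], [0, 151.66], [-163.58, 163.58]. Speed limits (degrees/s): [159.86, 159.86, 180, 180, 180, 180].

## Interface

Orientations are given as a 3x3 rotation matrix whose columns are the frame's x, y, z axes.
In Python, from rig import read_state, capture, calibration, hand_in, finger_overhang gives the robot as it stands.
- The arm moves only by the tool send_rows, never from a script. Its argument "plan" is a list of rows, each a list of 5 numbers: the closure in counts, from 0 (fully open) to 255 (shut), then the shift along the tool's x, y, z in m, then the turn about the tool's z in rad. A call has 1 to 20 rows; each row shifts and turns the commanded pose from where the row before left it, along the tool's axes as they then stand; what a row does not reach is not made up. A row lasts 1/12 s, in which the tool goes at most 41.7 mm and 7.16 degrees, less where a joint would pass 70% of its speed; a pose out of reach is approached as far as the arm can. A call is refused whole if a number of a shift passes 0.0417 or a number of a turn 0.125, either way. A call with a gripper value outside its range is refused whole. The fingers move at their own pace and stop on an object; the grip force is fixed at half the most. Time passes only in rows, so rows that do not move let the fingers close. It gives the time, the measured TCP pose, the force, the opening and the grip force at its end, in the units of the state.
- read_state(): the state, without advancing time (a new reading comes with each control period).
- capture(name): name is "scene" or "top" or "wrist"; returns (picture, depth): 480x640x3 uint8, blue, green, red; 480x640 float32, m along the optical axis (not along the pixel's ray), 0 where there is no reading.
- calibration(name): a dict with "fx", "fy", "cx", "cy" (pixels), "xyz" and "rotation" of the camera in the world. Camera axes: x right, y down, z forward; pixel columns grow to the right and rows downward; lengths in m; the calibration is good to about 2 mm. The wrist camera is an equidistant fisheye: a pixel r from the principal point sees the ray r / f radians off the axis. A picture is of the moment at which its call begins: read the wrist's pose just before it. calibration takes no time and is no camera call; for the wrist camera it gives the pose at the moment of the call.
- hand_in(): hands the job in; it is judged then, once.
The state is a dict: "time_s": time; "joint_positions": joint angles; "qvel": joint speeds; "tau": joint torques, N m; "position": TCP position; "tcp_rot": TCP orientation; "force": force on the tool from outside, world axes, zero at the start; "moment": the same for the moment, N m; "opening": opening from 0.0 (shut) to 1.0 (fully open); "grasp_force": force on a finger pad.
Only numpy, scipy, OpenCV 4.12 (cv2) and the standard library are available. Lean on these libraries where they do the work, as an engineer would, in place of code of your own. Each camera call takes 0.05 s, during which the arm holds its last target. There are 200 camera calls.

## Task

Draw the shuttle's empty carriage out of its spring latch and all the way back to its loading end. With it there, lift the turned hub blanks out of the bin one at a time and seat every one of them, stem up and flat on the floor, in a cell of its own on the carriage. Then push the loaded carriage along its rails until the spring plunger snaps in and it is fully home against the stop, and only then press the ready button on the stop block right down and let it spring back. Leave the tin of cutting paste standing where it is.

Things in the scene. Friction and masses are not known exactly. Their poses are not given: they have to be found in the camera images.
- hub1_center (a point): Hub blank, one of 2 to 4 alike and interchangeable (absent ones read None): bare aluminium, 300 g. Round flange 64 mm across, 22 mm high, below; round stem 36 mm across, 46 mm high, on its middle (68 mm in all). At the start it stands flange down in the bin. This point is on the axis half-way up: 34 mm above the underside, 12 mm above the flange. z points along the axis to the stem's end.
- hub2_center (a point): Hub blank 2, the same as hub 1
- hub3_center (a point): Hub blank 3, the same as hub 1
- hub4_center (a point): Hub blank 4, the same as hub 1
- bin: Blue open steel bin, fixed on the bench, 260 x 260 mm outside, 50 mm high, walls and floor 5 mm thick; origin at the centre of its underside, its sides along its x and y.
- shuttle: Transfer shuttle, fixed, on either side of the bench: dark base plate 200 mm (x) by 380 mm (y) with rails along y, a grey stop block (60 mm above the bench) with the ready button at its +y end, and on its +x side a grey housing, 56 mm high, with a spring plunger that points at the carriage. Origin: centre of the base's underside. The carriage slides along +y to the stop block.
- carriage (a joint): Carriage position, m: 0 = right out (loading end), 0.110 = home against the stop. Starts empty and latched at home; a pull of about 10 N frees it. Between, it stays where left; friction 2.5 N. From 0.090 a nub on its side meets the plunger, which takes about 12 N of push; the crest is at 0.101, and from about 0.104 the plunger snaps it home by itself.
- push_plate (a point): Upright aluminium plate at the carriage's outer (-y) end, to move it by: 90 mm wide (along the shuttle's x), 14 mm thick (along y), its top 111 mm above the bench. This point is the middle of its outer face, 25 mm below its top. Axes as the shuttle's: +y is the way home. The nearest cells' centres lie 78 mm inwards of this face.
- cell1 (a point): Where a seated hub's centre lies in the carriage's cell at -x, -y: on the cell's axis, 34 mm above its floor; moves with the carriage. The carriage is a 176 x 176 mm plate with 2 x 2 square cells, 70 mm wide inside, 14 mm deep, 82 mm apart, between black bars 12 mm wide; cell floor 40 mm and bar tops 54 mm above the bench. Any hub, any cell, one to a cell.
- cell2 (a point): The same for the cell at +x, -y
- cell3 (a point): The same for the cell at -x, +y
- cell4 (a point): The same for the cell at +x, +y
- ready_top (a point): Ready button on the stop block, centre of its top face, 84 mm above the bench: a round green button 36 mm across in a black collar. It is pressed straight down.
- ready (a joint): How far the ready button is pressed, m: 0 up, 0.008 fully down (5 N; about 3.7 N at 0.005). It springs back.
- tin: Bystander: closed yellow tin of cutting paste, 64 mm across, 80 mm tall, standing between the bin and the shuttle, on their far side; origin at the centre of its underside.
There are look-alikes about, which are no part of the job. What is shaped like the part that bears hub2_center but blue or green is not meant.

How it is judged (in metres and radians):
On the way, in this order (a step that is already met when the one before it is completed fails the run):
1. the carriage is drawn out to its loading end (short of 20 mm) (value of joint carriage below 0.02 m), for 0.2 s.
2. every hub blank sits in a cell of the carriage, the carriage still out (short of 50 mm) (angle between each of hub1_center, hub2_center, hub3_center, hub4_center's own z axis and vertical below 0.2 rad and (distance between hub1_center and cell1 below 0.009 m or distance between hub1_center and cell2 below 0.009 m or distance between hub1_center and cell3 below 0.009 m or distance between hub1_center and cell4 below 0.009 m) and (distance between hub2_center and cell1 below 0.009 m or distance between hub2_center and cell2 below 0.009 m or distance between hub2_center and cell3 below 0.009 m or distance between hub2_center and cell4 below 0.009 m) and (distance between hub3_center and cell1 below 0.009 m or distance between hub3_center and cell2 below 0.009 m or distance between hub3_center and cell3 below 0.009 m or distance between hub3_center and cell4 below 0.009 m) and (distance between hub4_center and cell1 below 0.009 m or distance between hub4_center and cell2 below 0.009 m or distance between hub4_center and cell3 below 0.009 m or distance between hub4_center and cell4 below 0.009 m) and linear speed of each of hub1, hub2, hub3, hub4 below 0.03 m/s and value of joint carriage below 0.05 m), for 0.2 s.
3. the carriage is snapped home (past 107 mm) with every hub in its cell (value of joint carriage above 0.107 m and angle between each of hub1_center, hub2_center, hub3_center, hub4_center's own z axis and vertical below 0.2 rad and (distance between hub1_center and cell1 below 0.009 m or distance between hub1_center and cell2 below 0.009 m or distance between hub1_center and cell3 below 0.009 m or distance between hub1_center and cell4 below 0.009 m) and (distance between hub2_center and cell1 below 0.009 m or distance between hub2_center and cell2 below 0.009 m or distance between hub2_center and cell3 below 0.009 m or distance between hub2_center and cell4 below 0.009 m) and (distance between hub3_center and cell1 below 0.009 m or distance between hub3_center and cell2 below 0.009 m or distance between hub3_center and cell3 below 0.009 m or distance between hub3_center and cell4 below 0.009 m) and (distance between hub4_center and cell1 below 0.009 m or distance between hub4_center and cell2 below 0.009 m or distance between hub4_center and cell3 below 0.009 m or distance between hub4_center and cell4 below 0.009 m)), for 0.2 s.
4. the ready button is pressed (5 mm or more) with the carriage home (value of joint carriage above 0.107 m and value of joint ready above 0.005 m), for 0.05 s.
At the end, for the whole second after the job is handed in: Every hub blank present is at rest stem up (within 0.2 rad of upright) in a cell of its own (its centre within 9 mm of the cell's place), the carriage is home (beyond 107 mm of its 110 mm travel), and the ready button is up again (within 2 mm) (all of step 3 and linear speed of each of hub1, hub2, hub3, hub4 below 0.03 m/s and value of joint ready below 0.002 m); the robot touches nothing.
It fails at once if the ready button is pressed while the carriage is not home (value of joint ready above 0.004 m and value of joint carriage below 0.1 m).
It fails at once if the tin is moved more than 30 mm (distance of tin from where it was at the start of the episode above 0.03 m).
It fails at once if the tin is tipped (angle between tin's own z axis and vertical above 0.5 rad).
Of hub1, hub2, hub3, hub4 only 2 to 4 are there at a start; the rules pass over those that are not, and their reading is None.
At some moment in a run one of hub1, hub2, hub3, hub4 may be knocked a few centimetres aside while the robot is not near it.
It also fails if it takes over 210 s, if anything falls off the work surface, if the arm or the gripper's body presses on something with over 40 N, if the wrist force passes 120 N, or if a joint passes its speed limit or range.

## Working session

There is one attempt and no reset: what is moved stays moved. The work goes in short steps, Python scripts to look and compute and a tool call to move; the robot and the scene stay as the last step left them, time stands still between calls to the robot, and variables do not carry over. Pictures are saved under pics/ and viewed, at most 14 in all, crops included, and the job is handed in when it is done.

Besides the shell and the picture viewer there is one more tool, called after "Request:" by a JSON object that holds its "api" and its "payload", one argument or row to a line. send_rows: Moves the arm, as the interface text tells. Its arguments: {"type":"object","properties":{"plan":{"type":"array","items":{"type":"array","items":{"type":"number"}}}},"required":["plan"]}

```bash
ls; mkdir -p pics; python3 - <<'E'
from rig import *
import cv2,numpy as np
s=read_state();print(s['position'],s['tcp_rot'],s['opening'],s['time_s'],finger_overhang if not callable(finger_overhang) else finger_overhang())
for n in('scene','top'):
    p,d=capture(n);cv2.imwrite(f'pics/{n}0.png',p);np.save(f'pics/{n}0.npy',d);c=calibration(n);print(n,c)
E
```

```text
pics
[0.18184888 0.59724205 0.23558874] [[-9.56565128e-01  2.91517141e-01 -9.55408290e-04]
 [ 2.91518473e-01  9.56563374e-01 -1.86830875e-03]
 [ 3.69264553e-04 -2.06567816e-03 -9.99997798e-01]] 0.998342641733945 0.0 0.014
scene {'fx': 621.5815806718375, 'fy': 621.5815806718375, 'cx': 316.1246261478981, 'cy': 238.28862997041733, 'xyz': array([ 1.4670648 , -0.42277646,  1.30465221]), 'rotation': array([[ 0.40731236,  0.71111447, -0.57307316],
       [ 0.91324423, -0.31092305,  0.26327142],
       [ 0.00903446, -0.63058946, -0.77606398]])}
top {'fx': 468.17079584101515, 'fy': 468.17079584101515, 'cx': 319.7398758669962, 'cy': 237.36176208721253, 'xyz': array([ 0.47952278, -0.02848248,  1.16650599]), 'rotation': array([[ 4.76208074e-03, -9.97014118e-01,  7.70725050e-02],
       [-9.99988367e-01, -4.80699104e-03, -3.97192043e-04],
       [ 7.66492915e-04, -7.70697169e-02, -9.97025412e-01]])}
```

View pics/top0.png

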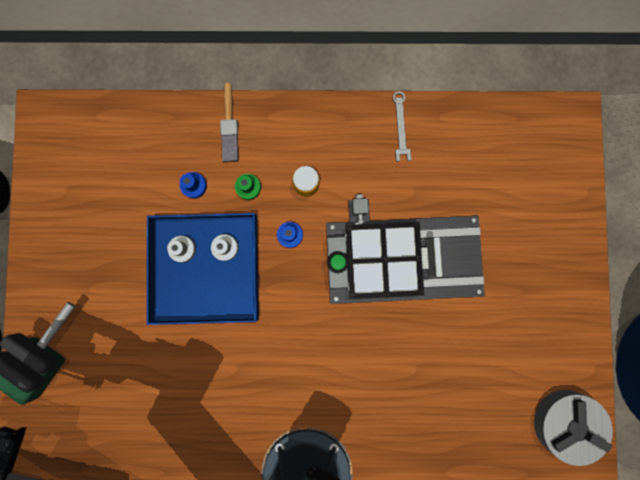

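View pics/scene0.png

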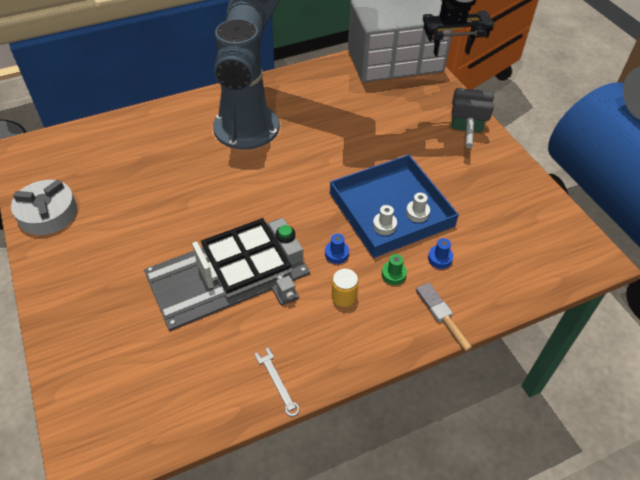

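The top view shows two aluminium hubs in the bin, at (180,249) and (224,247). The look-alikes all stand outside it: blue at (193,185) and (290,235), green at (247,187). The tin is at (306,180). The carriage is at (385,260), the push plate near (425,258) and the green button at (338,262). Next I'll measure these.

```bash
cat > h.py <<'E'
import numpy as np,cv2
from rig import *
def ray(n,u,v,c=None):
    c=c or calibration(n);x=(u-c['cx'])/c['fx'];y=(v-c['cy'])/c['fy']
    if n=='wrist':
        r=np.hypot(x,y);d=np.array([np.sin(r)*x/r,np.sin(r)*y/r,np.cos(r)]) if r>1e-9 else np.array([0,0,1.])
    else: d=np.array([x,y,1.])
    return np.array(c['xyz']),c['rotation']@d
def onz(n,u,v,z,c=None):
    o,d=ray(n,u,v,c);return o+d*(z-o[2])/d[2]
def dep(n,u,v,D):
    c=calibration(n);o,d=ray(n,u,v,c);return o+d*D[int(v),int(u)]
def tool(v):
    s=read_state();return s['tcp_rot'].T@np.asarray(v,float)
def proj(n,P,c=None):
    c=c or calibration(n);q=c['rotation'].T@(np.asarray(P)-c['xyz'])
    if n=='wrist':
        r=np.hypot(q[0],q[1]);t=np.arctan2(r,q[2]);q=np.array([q[0]/r*t,q[1]/r*t,1])
    return c['cx']+c['fx']*q[0]/q[2],c['cy']+c['fy']*q[1]/q[2]
E
python3 - <<'E'
from h import *
p=cv2.imread('pics/top0.png');D=np.load('pics/top0.npy')
hsv=cv2.cvtColor(p,cv2.COLOR_BGR2HSV)
def blobs(m,mn=30):
    n,l,st,ce=cv2.connectedComponentsWithStats(m.astype(np.uint8));return [(i,st[i],ce[i]) for i in range(1,n) if st[i][4]>mn],l
# height map
c=calibration('top');vv,uu=np.mgrid[:480,:640]
d=np.stack([(uu-c['cx'])/c['fx'],(vv-c['cy'])/c['fy'],np.ones_like(uu)],-1)@c['rotation'].T
W=c['xyz']+d*D[...,None];np.save('pics/W.npy',W)
Z=W[...,2]
def rep(name,m,mn=20):
    B,l=blobs(m,mn)
    for i,s,ce in B: print(name,s,ce.round(1),'mean',W[l==i].mean(0).round(4),'med z',np.median(Z[l==i]).round(4))
R=np.zeros(Z.shape,bool);R[215:322,150:258]=1
rep('stem',R&(Z>.055)&(Z<.09))
R[:]=0;R[170:205,290:325]=1; rep('tin',R&(Z>.07))
R[:]=0;R[190:320,320:490]=1
rep('button',R&(Z>.075)&(Z<.1)&(uu<352))
rep('plate',R&(Z>.095))
w=(hsv[...,2]>190)&(hsv[...,1]<60)
R[:]=0;R[222:298,347:422]=1
rep('cellfloor',R&w,200)
m=((W[...,2]>.004)&(uu>325)&(uu<490)&(vv>190)&(vv<310)).astype(np.uint8)
m2=(((hsv[...,2]<120)&(hsv[...,1]<80))&(Z>.046)&(Z<.062)&(uu>340)&(uu<430)&(vv>205)&(vv<310))
q=W[m2][:,:2].astype(np.float32);print('carr',cv2.minAreaRect(q),len(q))
R[:]=0;R[200:330,140:265]=1;m3=R&(Z>.035)&(Z<.055);q=W[m3][:,:2].astype(np.float32);print('bin',cv2.minAreaRect(q),len(q))
crop=cv2.resize(p[185:325,140:490],None,fx=2.2,fy=2.2,interpolation=cv2.INTER_CUBIC);cv2.imwrite('pics/crop1.png',crop)
E
```

```text
stem [212 239  17  15 201] [220.  246.2] mean [0.5422 0.2046 0.0715] med z 0.0722
stem [167 240  18  16 207] [175.3 247.8] mean [0.538  0.3093 0.071 ] med z 0.072
tin [293 170  26  22 465] [305.1 179.6] mean [0.6964 0.0056 0.0958] med z 0.0798
button [329 255  17  15 187] [337.3 261.8] mean [ 0.5068 -0.0697  0.0832] med z 0.0832
plate [432 237  10  40 301] [436.6 256.6] mean [ 0.519  -0.2931  0.1085] med z 0.1096
cellfloor [387 228  28  28 709] [400.2 241.7] mean [ 0.5565 -0.2219  0.0459] med z 0.0395
cellfloor [352 230  29  28 734] [366.2 243.2] mean [ 0.5526 -0.1404  0.0473] med z 0.0396
cellfloor [354 263  29  29 753] [368.1 277.3] mean [ 0.4711 -0.1446  0.0485] med z 0.0396
cellfloor [388 262  29  29 745] [402.4 275.7] mean [ 0.4754 -0.2269  0.0441] med z 0.0396
carr ((0.531875729560852, -0.18465900421142578), (0.2194838523864746, 0.21059584617614746), 0.06057450547814369) 2192
bin ((0.49103668332099915, 0.25551506876945496), (0.2602977454662323, 0.26200371980667114), 1.8624895811080933) 1371
```

View pics/crop1.png

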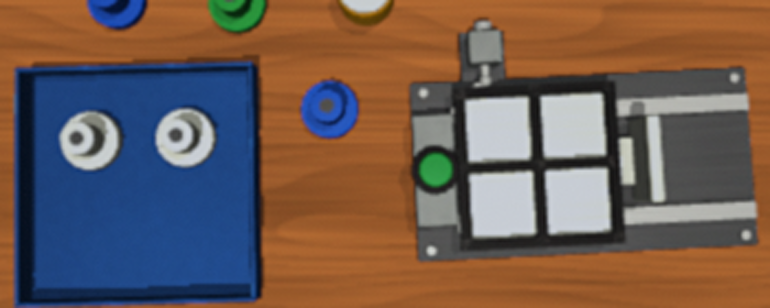

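The bin holds two bare hubs, with stem tops at z≈0.072 as expected. The blue and green look-alikes are outside it and not meant. The shuttle yaw is about 3°. I'm moving to the push plate, by way of a view over the bin.

Request:
{"api": "send_rows", "payload": {
  "plan": [
    [0,0,0,0,-0.116],
    [0,0,0,0,-0.116],
    [0,0,0,0,-0.116],
    [0,-0.0312,-0.0116,0,0],
    [0,-0.0312,-0.0116,0,0],
    [0,-0.0312,-0.0116,0,0],
    [0,-0.0312,-0.0116,0,0],
    [0,-0.0312,-0.0116,0,0],
    [0,-0.0312,-0.0116,0,0],
    [0,-0.0312,-0.0116,0,0],
    [0,-0.0312,-0.0116,0,0],
    [0,-0.0312,-0.0116,0,0],
    [0,-0.0312,-0.0116,0,0]
  ]
}}

```text
time_s: 1.18
position: [0.501, 0.4973, 0.2359]
tcp_rot: [[-0.999, -0.052, -0.001], [-0.052, 0.999, -0.001], [0.001, -0.001, -1.0]]
force: [0.5, 0.5, -1.8]
opening: 0.999
grasp_force: 0.0
```

Request:
{"api": "send_rows", "payload": {
  "plan": [
    [0,0.001,-0.0396,0,0],
    [0,0.001,-0.0396,0,0],
    [0,0.001,-0.0396,0,0],
    [0,0.001,-0.0396,0,0],
    [0,0.001,-0.0396,0,0],
    [0,0.001,-0.0396,0,0],
    [0,0.001,-0.0396,0,0],
    [0,0.001,-0.0396,0,0],
    [0,0.001,-0.0396,0,0],
    [0,0.001,-0.0396,0,0],
    [0,0.001,-0.0396,0,0],
    [0,0.001,-0.0396,0,0],
    [0,0.001,-0.0396,0,0],
    [0,0.001,-0.0396,0,0],
    [0,0.001,-0.0396,0,0],
    [0,0.001,-0.0396,0,0],
    [0,0.001,-0.0396,0,0],
    [0,0.001,-0.0396,0,0],
    [0,0.001,-0.0396,0,0],
    [0,0.001,-0.0396,0,0]
  ]
}}

```text
time_s: 2.85
position: [0.5205, -0.2954, 0.2361]
tcp_rot: [[-0.999, -0.052, -0.001], [-0.052, 0.999, 0.001], [0.001, 0.001, -1.0]]
force: [0.6, -0.2, 0.5]
opening: 1.001
grasp_force: 0.0
```

```bash
python3 - <<'E'
from h import *
s=read_state();print(s['position'],s['tcp_rot'],s['force'],s['time_s'])
c=calibration('wrist');p,d=capture('wrist');cv2.imwrite('pics/w1.png',p);np.save('pics/w1.npy',d);print(c)
E
```

```text
[ 0.52053537 -0.29544858  0.2361206 ] [[-9.98658384e-01 -5.17780993e-02 -6.78792424e-04]
 [-5.17786388e-02  9.98658264e-01  8.02870568e-04]
 [ 6.36310552e-04  8.36940371e-04 -9.99999447e-01]] [ 0.57011377 -0.22754529  0.52767848] 2.85
{'fx': 371.64829954431775, 'fy': 371.64829954431775, 'cx': 317.5384562642609, 'cy': 239.1298168395041, 'xyz': array([ 0.44153993, -0.29908944,  0.38370248]), 'rotation': array([[-5.07097359e-02,  9.55624130e-01,  2.90191394e-01],
       [ 9.98713294e-01,  4.83681731e-02,  1.52406108e-02],
       [ 5.28267795e-04,  2.90590851e-01, -9.56847260e-01]])}
```

View pics/w1.png

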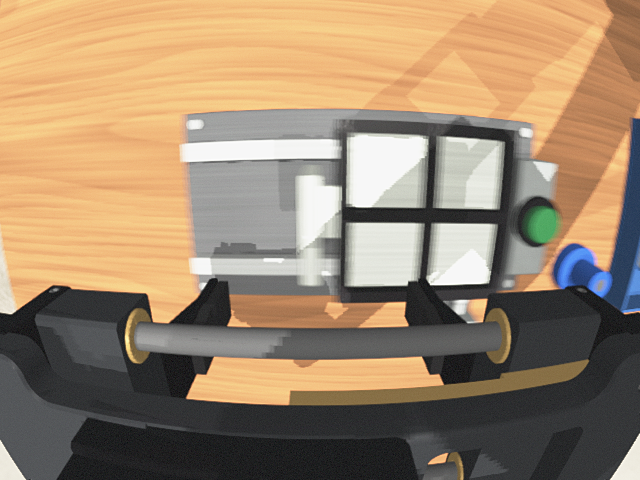

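The wrist picture shows the plate top at about (308,225), the cells to its right and the button at (541,224). The fingers straddle the plate at columns 210 and 420. I'll measure the plate by depth and recheck the cells on the z=0.04 plane.

```bash
cat >> h.py <<'E'
def cloud(n,D,c):
    vv,uu=np.mgrid[:480,:640];x=(uu-c['cx'])/c['fx'];y=(vv-c['cy'])/c['fy']
    if n=='wrist':
        r=np.hypot(x,y)+1e-9;x,y=x/r*np.tan(r),y/r*np.tan(r)
    return c['xyz']+(np.stack([x,y,np.ones_like(x)],-1)@c['rotation'].T)*D[...,None]
E
python3 - <<'E'
from h import *
D=np.load('pics/w1.npy');c=calibration('wrist');W=cloud('wrist',D,c);Z=W[...,2]
R=np.zeros(Z.shape,bool);R[150:290,280:345]=1
m=R&(Z>.1)&(Z<.125);q=W[m];print('plate',len(q),q.mean(0),np.median(Z[m]),cv2.minAreaRect(q[:,:2].astype(np.float32)))
p=cv2.imread('pics/w1.png');h=cv2.cvtColor(p,cv2.COLOR_BGR2HSV)
R[:]=0;R[120:300,340:520]=1
m=R&(h[...,2]>120)&(h[...,1]<60)&(Z<.046)&(Z>.03)
n,l,st,ce=cv2.connectedComponentsWithStats(m.astype(np.uint8))
for i in range(1,n):
    if st[i][4]>500:
        q=W[l==i];print(st[i],q.mean(0).round(4),cv2.minAreaRect(q[:,:2].astype(np.float32)))
R[:]=0;R[190:260,515:570]=1;g=R&(h[...,0]>40)&(h[...,0]<85)&(h[...,1]>100)&(Z>.075);print('btn',W[g].mean(0),np.median(Z[g]))
E
```

```text
plate 2072 [ 0.51873153 -0.30651811  0.1102987 ] 0.11047371498551736 ((0.521038830280304, -0.3066652715206146), (0.08845283836126328, 0.01424879115074873), 3.0109620094299316)
[ 356  134   73   74 5023] [ 0.4773 -0.2389  0.0389] ((0.47777241468429565, -0.23758365213871002), (0.06970388442277908, 0.06841997057199478), 2.7490851879119873)
[ 442  137   63   73 4024] [ 0.4734 -0.1551  0.0381] ((0.47369328141212463, -0.15408171713352203), (0.06944455951452255, 0.06569229811429977), 2.4562366008758545)
[ 354  223   70   64 4117] [ 0.5599 -0.2349  0.0393] ((0.5612141489982605, -0.2337390035390854), (0.06661839783191681, 0.06825175881385803), 2.8121683597564697)
[ 434  224   63   62 3391] [ 0.5566 -0.1512  0.0384] ((0.5576799511909485, -0.1499355286359787), (0.06698524951934814, 0.06566508114337921), 3.2760565280914307)
btn [ 0.50948028 -0.08932724  0.08222023] 0.08138705391460649
```

The image is blurred because the arm was still settling, so I'll measure again at rest.

Request:
{"api": "send_rows", "payload": {
  "plan": [
    [0,0,0,0,0],
    [0,0,0,0,0],
    [0,0,0,0,0]
  ]
}}

```text
time_s: 3.15
position: [0.5206, -0.2924, 0.236]
tcp_rot: [[-0.999, -0.053, -0.001], [-0.053, 0.999, 0.002], [0.001, 0.002, -1.0]]
force: [-0.2, 0.4, -0.3]
opening: 0.999
grasp_force: 0.0
```

```bash
cat > sh.py <<'E'
from h import *
def look(x0,tag):
    s=read_state();c=calibration('wrist');p,D=capture('wrist');print('tcp',s['position'],s['time_s'])
    cv2.imwrite(f'pics/{tag}.png',p);W=cloud('wrist',D,c);return s,p,W,cv2.cvtColor(p,cv2.COLOR_BGR2HSV)
def cells(W,h):
    Z=W[...,2];m=(h[...,2]>110)&(h[...,1]<60)&(Z<.046)&(Z>.03)&(W[...,1]<0.0)
    n,l,st,ce=cv2.connectedComponentsWithStats(m.astype(np.uint8))
    for i in range(1,n):
        if st[i][4]>1200:
            r=cv2.minAreaRect(W[l==i][:,:2].astype(np.float32));print('cell',st[i],np.round(r[0],4),np.round(r[1],3),round(r[2],1))
def plate(W):
    m=(W[...,2]>.1)&(W[...,2]<.122)&(abs(W[...,0]-.52)<.06)&(W[...,1]<-.22)&(W[...,1]>-.5)
    n,l,st,ce=cv2.connectedComponentsWithStats(m.astype(np.uint8));i=1+np.argmax(st[1:,4]);q=W[l==i];print('plate',st[i],np.median(q[:,2]),cv2.minAreaRect(q[:,:2].astype(np.float32)))
E
python3 - <<'E'
from sh import *
s,p,W,h=look(0,'w2');cells(W,h);plate(W)
E
```

```text
tcp [ 0.5205649  -0.29236564  0.23597455] 3.15
cell [ 353  133   73   75 5213] [ 0.4756 -0.2265] [0.07  0.069] 3.0
cell [ 439  137   64   73 4140] [ 0.4713 -0.1427] [0.07  0.067] 2.9
cell [ 351  223   71   64 4230] [ 0.559  -0.2223] [0.067 0.069] 3.2
cell [ 431  224   64   62 3487] [ 0.5553 -0.1388] [0.067 0.067] 3.0
plate [ 303  174   18  112 1937] 0.11017519933095671 ((0.519365668296814, -0.29642564058303833), (0.08844682574272156, 0.0131850466132164), 3.0295755863189697)
```

Request:
{"api": "send_rows", "payload": {
  "plan": [
    [0,0.001,-0.0035,0.0284,0],
    [0,0,0,0.0284,0],
    [0,0,0,0.0284,0],
    [0,0,0,0.0284,0],
    [0,0,0,0.0284,0],
    [0,0,0,0,0],
    [0,0,0,0,0],
    [255,0,0,0,0],
    [255,0,0,0,0],
    [255,0,0,0,0],
    [255,0,0,0,0],
    [255,0,0,0,0],
    [255,0,0,0,0],
    [255,0,0,0,0],
    [255,0,0,0,0],
    [255,0,0,0,0]
  ]
}}

```text
time_s: 4.53
position: [0.5202, -0.2973, 0.0945]
tcp_rot: [[-0.999, -0.052, -0.0], [-0.052, 0.999, 0.0], [0.0, 0.0, -1.0]]
force: [-1.4, -0.0, 0.2]
opening: 0.401
grasp_force: 0.0
```

Request:
{"api": "send_rows", "payload": {
  "plan": [
    [255,0,0,0,0],
    [255,0,0,0,0],
    [255,0,0,0,0],
    [255,0,0,0,0],
    [255,0,0,0,0],
    [255,0,0,0,0],
    [255,0,0,0,0],
    [255,0,0,0,0],
    [255,0,0,0,0]
  ]
}}

```text
time_s: 5.28
position: [0.5202, -0.2966, 0.0944]
tcp_rot: [[-0.999, -0.052, -0.0], [-0.052, 0.999, 0.001], [0.0, 0.001, -1.0]]
force: [0.4, 3.5, 0.4]
opening: 0.157
grasp_force: 30.0
```

Request:
{"api": "send_rows", "payload": {
  "plan": [
    [255,0,-0.003,0,0],
    [255,0,-0.005,0,0],
    [255,0,-0.006,0,0],
    [255,0,-0.006,0,0],
    [255,0,-0.006,0,0],
    [255,0,-0.006,0,0],
    [255,0,-0.006,0,0],
    [255,0,-0.006,0,0],
    [255,0,-0.006,0,0],
    [255,0,-0.006,0,0],
    [255,0,-0.006,0,0],
    [255,0,-0.006,0,0],
    [255,0,-0.006,0,0],
    [255,0,-0.006,0,0],
    [255,0,-0.006,0,0],
    [255,0,-0.006,0,0],
    [255,0,-0.006,0,0],
    [255,0,-0.006,0,0],
    [255,0,-0.004,0,0],
    [255,0,0,0,0]
  ]
}}

```text
time_s: 6.95
position: [0.5259, -0.4064, 0.0945]
tcp_rot: [[-0.999, -0.052, 0.0], [-0.052, 0.999, -0.001], [-0.0, -0.001, -1.0]]
force: [1.0, 0.2, -3.3]
opening: 0.161
grasp_force: 30.0
```

Request:
{"api": "send_rows", "payload": {
  "plan": [
    [255,0,-0.001,0,0],
    [255,0,-0.001,0,0],
    [255,0,0,0,0],
    [255,0,0,0,0]
  ]
}}

```text
time_s: 7.28
position: [0.5259, -0.4064, 0.0945]
tcp_rot: [[-0.999, -0.052, -0.0], [-0.052, 0.999, 0.001], [0.0, 0.001, -1.0]]
force: [0.1, 2.9, -0.6]
opening: 0.158
grasp_force: 30.0
```

Request:
{"api": "send_rows", "payload": {
  "plan": [
    [255,0,0.002,0,0],
    [0,0,0,0,0],
    [0,0,0,0,0],
    [0,0,0,0,0],
    [0,0,0,0,0],
    [0,0,0,0,0],
    [0,0,0,0,0],
    [0,0,0,-0.01,0],
    [0,0,0,-0.026,0],
    [0,0,0,-0.026,0],
    [0,0,0,-0.026,0],
    [0,0,0,-0.026,0],
    [0,0,0.025,-0.026,0],
    [0,0,0.025,0,0],
    [0,0,0.025,0,0],
    [0,0,0.025,0,0],
    [0,0,0.02,0,0],
    [0,0,0,0,0],
    [0,0,0,0,0],
    [0,0,0,0,0]
  ]
}}

```text
time_s: 8.95
position: [0.5202, -0.2862, 0.2353]
tcp_rot: [[-0.999, -0.052, 0.001], [-0.052, 0.999, -0.002], [-0.001, -0.002, -1.0]]
force: [0.3, 0.4, 0.9]
opening: 1.001
grasp_force: 0.0
```

```bash
python3 - <<'E'
from sh import *
s,p,W,h=look(0,'w3');cells(W,h);plate(W)
p,D=capture('top');cv2.imwrite('pics/top1.png',p);h=cv2.cvtColor(p,cv2.COLOR_BGR2HSV);W=cloud('top',D,calibration('top'));print('top');cells(W,h)
m=(W[...,2]>.055)&(W[...,2]<.09)&(abs(W[...,0]-.491)<.12)&(abs(W[...,1]-.255)<.12)
n,l,st,ce=cv2.connectedComponentsWithStats(m.astype(np.uint8))
for i in range(1,n):
  if st[i][4]>40: print(st[i],ce[i],onz('top',*ce[i],.072),np.median(W[l==i],axis=0))
E
```

```text
tcp [ 0.52018121 -0.28621233  0.23529277] 8.95
cell [ 228  132   75   76 5486] [ 0.4811 -0.3375] [0.07 0.07] 3.0
cell [ 316  132   76   76 5573] [ 0.4768 -0.2547] [0.07 0.07] 2.9
cell [ 232  223   72   64 4367] [ 0.5649 -0.3331] [0.067 0.07 ] 2.3
cell [ 316  223   73   64 4446] [ 0.5607 -0.2506] [0.066 0.07 ] 3.4
plate [ 158  177   29  107 1988] 0.10993460529735613 ((0.5249196887016296, -0.40514621138572693), (0.08957689255475998, 0.015059536322951317), 2.6460976600646973)
top
[212 239  17  16 200] [219.945 246.225] [0.54219391 0.20459957 0.072     ] [0.54262165 0.2045448  0.07233859]
[167 240  18  16 210] [175.24761905 247.73809524] [0.53814512 0.30910896 0.072     ] [0.53770781 0.30879474 0.07217742]
```

Request:
{"api": "send_rows", "payload": {
  "plan": [
    [0,-0.0034,0.0349,0,0],
    [0,-0.0034,0.0349,0,0],
    [0,-0.0034,0.0349,0,0],
    [0,-0.0034,0.0349,0,0],
    [0,-0.0034,0.0349,0,0],
    [0,-0.0034,0.0349,0,0],
    [0,-0.0034,0.0349,0,0],
    [0,-0.0034,0.0349,0,0],
    [0,-0.0034,0.0349,0,0],
    [0,-0.0034,0.0349,0,0],
    [0,-0.0034,0.0349,0,0],
    [0,-0.0034,0.0349,0,0],
    [0,-0.0034,0.0349,0,0],
    [0,-0.0034,0.0349,0,0],
    [0,0,0,0,0],
    [0,0,0,0,0],
    [0,0,0,0,0],
    [0,0,0,0,0]
  ]
}}

```text
time_s: 10.55
position: [0.5421, 0.2036, 0.2343]
tcp_rot: [[-0.999, -0.05, -0.0], [-0.05, 0.999, -0.001], [0.0, -0.001, -1.0]]
force: [-1.1, -0.2, -0.4]
opening: 0.997
grasp_force: 0.0
```

```bash
cat >> sh.py <<'E'
def hubs(W):
    m=(W[...,2]>.066)&(W[...,2]<.078)&(abs(W[...,0]-.491)<.12)&(abs(W[...,1]-.255)<.122)
    n,l,st,ce=cv2.connectedComponentsWithStats(m.astype(np.uint8))
    for i in range(1,n):
        if st[i][4]>60:
            q=W[l==i];print('hub',st[i],np.median(q[:,2]).round(4),cv2.minEnclosingCircle(q[:,:2].astype(np.float32)),q.mean(0).round(4))
E
python3 - <<'E'
from sh import *
s,p,W,h=look(0,'w4');hubs(W)
E
```

```text
tcp [0.54209374 0.20359883 0.23434077] 10.55
hub [ 298  204   42   41 1316] 0.0724 ((0.5436998605728149, 0.2046036273241043), 0.018263371661305428) [0.5433 0.2047 0.0723]
hub [ 416  207   39   39 1188] 0.0723 ((0.5403056740760803, 0.3096177279949188), 0.01828189752995968) [0.5397 0.3088 0.0721]
```

View pics/w4.png

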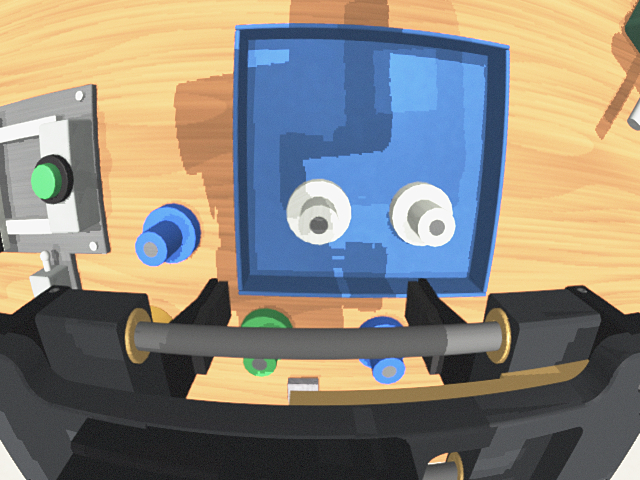

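The wrist view shows the near hub's stem top at (319,224) and the other's at (436,227). The green and blue look-alikes are outside the bin at (265,345), (385,350) and (165,235). The fit gives a stem radius of 18.2 mm, top at 0.072, as described. I'll grasp the near hub.

Request:
{"api": "send_rows", "payload": {
  "plan": [
    [0,-0.0015,0.001,0.03,0],
    [0,0,0,0.03,0],
    [0,0,0,0.03,0],
    [0,0,0,0.03,0],
    [0,0,0,0.03,0],
    [0,0,0,0.02,0],
    [0,0,0,0.015,0],
    [0,0,0,0,0],
    [255,0,0,0,0],
    [255,0,0,0,0],
    [255,0,0,0,0],
    [255,0,0,0,0],
    [255,0,0,0,0],
    [255,0,0,0,0],
    [255,0,0,0,0],
    [255,0,0,0,0],
    [255,0,0,0,0],
    [255,0,0,0,0],
    [255,0,0,0,0],
    [255,0,0,0,0]
  ]
}}

```text
time_s: 12.27
position: [0.5432, 0.206, 0.0497]
tcp_rot: [[-0.999, -0.052, 0.0], [-0.052, 0.999, -0.0], [0.0, -0.0, -1.0]]
force: [-0.3, -2.8, 2.9]
opening: 0.406
grasp_force: 30.0
```

Request:
{"api": "send_rows", "payload": {
  "plan": [
    [255,0,0,-0.01,0],
    [255,0,0,-0.03,0],
    [255,0,0,-0.035,0],
    [255,0,0,-0.035,0],
    [255,0,0,-0.035,0],
    [255,0,0,-0.02,0],
    [255,0,0,0,0]
  ]
}}

```text
time_s: 12.85
position: [0.5459, 0.2073, 0.2197]
tcp_rot: [[-0.999, -0.052, 0.01], [-0.052, 0.999, 0.003], [-0.01, 0.002, -1.0]]
force: [1.1, 0.6, -2.6]
opening: 0.409
grasp_force: 30.0
```

Request:
{"api": "send_rows", "payload": {
  "plan": [
    [255,0.0005,-0.015,0,0],
    [255,0.0006,-0.03,0,0],
    [255,0.0006,-0.03,0,0],
    [255,0.0006,-0.03,0,0],
    [255,0.0006,-0.03,0,0],
    [255,0.0006,-0.03,0,0],
    [255,0.0006,-0.03,0,0],
    [255,0.0006,-0.03,0,0],
    [255,0.0006,-0.03,0,0],
    [255,0.0006,-0.03,0,0],
    [255,0.0006,-0.03,0,0],
    [255,0.0006,-0.03,0,0],
    [255,0.0006,-0.03,0,0],
    [255,0.0006,-0.03,0,0],
    [255,0.0006,-0.03,0,0],
    [255,0.0005,-0.0223,0,0],
    [255,0,0,0,0],
    [255,0,0,0,0],
    [255,0,0,0,0]
  ]
}}

```text
time_s: 14.43
position: [0.5564, -0.2495, 0.2125]
tcp_rot: [[-0.999, -0.052, -0.004], [-0.052, 0.999, 0.004], [0.003, 0.004, -1.0]]
force: [0.9, 0.6, -2.7]
opening: 0.407
grasp_force: 30.0
```

```bash
python3 - <<'E'
from sh import *
s,p,W,h=look(0,'w5');cells(W,h);print(s['tcp_rot'],s['opening'],s['grasp_force'])
m=(abs(W[...,0]-s['position'][0])<.025)&(abs(W[...,1]-s['position'][1])<.016)&(W[...,2]>.17);q=W[m]
print(len(q),np.median(q[:,2]), q.mean(0))
E
```

```text
tcp [ 0.5563738  -0.24949998  0.2125337 ] 14.4333
cell [ 273   89   84   82 6645] [ 0.477 -0.255] [0.07  0.071] 2.9
cell [ 182   91   77   83 5871] [ 0.4812 -0.3379] [0.07  0.069] 2.8
cell [ 186  187   76   73 5131] [ 0.5641 -0.3336] [0.068 0.069] 3.2
cell [ 275  186   80   52 3187] [ 0.5484 -0.2513] [0.046 0.07 ] 3.3
[[-0.99865576 -0.05171292 -0.00352934]
 [-0.05172541  0.99865506  0.0035429 ]
 [ 0.00334138  0.00372069 -0.9999875 ]] 0.40657084950460726 29.95855745393783
17470 0.2988702890440976 [ 0.53736898 -0.251262    0.27323314]
```

View pics/w5.png

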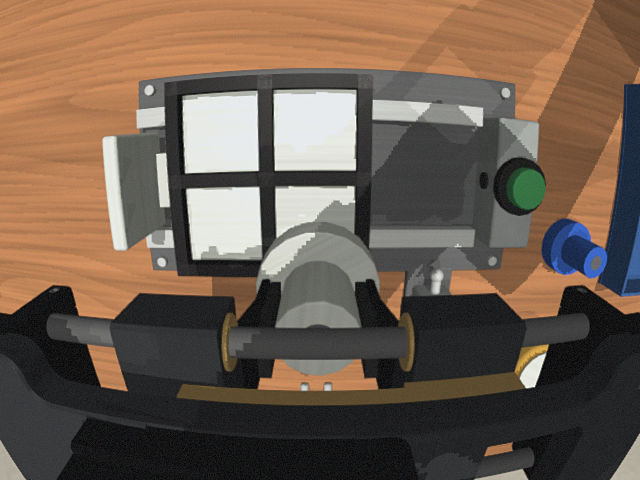

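The view shows the hub held over cell4 at about (318,240). The carriage, with the plate at (115,190), is fully out. I'll descend to just above the bars and settle.

Request:
{"api": "send_rows", "payload": {
  "plan": [
    [255,0,0,0.02,0],
    [255,0,0,0.025,0],
    [255,0,0,0.025,0],
    [255,0,0,0.025,0],
    [255,0,0,0,0],
    [255,0,0,0,0],
    [255,0,0,0,0],
    [255,0,0,0,0],
    [255,0,0,0,0],
    [255,0,0,0,0]
  ]
}}

```text
time_s: 15.32
position: [0.5584, -0.2513, 0.1211]
tcp_rot: [[-0.999, -0.052, 0.002], [-0.052, 0.999, -0.002], [-0.002, -0.002, -1.0]]
force: [0.4, 0.3, -3.6]
opening: 0.41
grasp_force: 30.0
```

Request:
{"api": "send_rows", "payload": {
  "plan": [
    [255,0,0.0003,0.008,0],
    [255,0,0,0.008,0],
    [255,0,0,0.006,0],
    [255,0,0,0.005,0],
    [255,0,0,0.004,0],
    [255,0,0,0.003,0],
    [255,0,0,0.0015,0],
    [255,0,0,0,0],
    [255,0,0,0,0],
    [255,0,0,0,0]
  ]
}}

```text
time_s: 16.15
position: [0.5573, -0.2505, 0.0847]
tcp_rot: [[-0.999, -0.052, -0.001], [-0.052, 0.999, 0.0], [0.001, 0.0, -1.0]]
force: [-4.0, 1.2, 4.5]
opening: 0.405
grasp_force: 30.0
```

Seated depth is reached (TCP at 0.0847). I'll release, rise and head back to the second hub.

Request:
{"api": "send_rows", "payload": {
  "plan": [
    [0,0,0,0,0],
    [0,0,0,0,0],
    [0,0,0,0,0],
    [0,0,0,0,0],
    [0,0,0,0,0],
    [0,0,0,0,0],
    [0,0,0,0,0],
    [0,0,0,0,0],
    [0,0,0,-0.01,0],
    [0,0,0,-0.03,0],
    [0,0,0,-0.03,0],
    [0,0,0,-0.03,0],
    [0,0,0,-0.03,0],
    [0,0,0,-0.02,0],
    [0,0,0,0,0],
    [0,0,0,0,0]
  ]
}}

```text
time_s: 17.48
position: [0.5583, -0.251, 0.2362]
tcp_rot: [[-0.999, -0.052, 0.003], [-0.052, 0.999, -0.002], [-0.003, -0.002, -1.0]]
force: [-0.0, -0.4, -0.5]
opening: 1.001
grasp_force: 0.0
```

```bash
cat >> sh.py <<'E'
def seated(W):
    m=(W[...,2]>.1)&(W[...,2]<.118)&(abs(W[...,0]-.52)<.09)&(W[...,1]>-.36)&(W[...,1]<-.05)
    n,l,st,ce=cv2.connectedComponentsWithStats(m.astype(np.uint8))
    for i in range(1,n):
        if st[i][4]>80:
            q=W[l==i];print('seated',st[i],np.median(q[:,2]).round(4),cv2.minEnclosingCircle(q[:,:2].astype(np.float32)))
def fl(W):
    m=(W[...,2]>.057)&(W[...,2]<.067)&(abs(W[...,0]-.52)<.09)&(W[...,1]>-.36)&(W[...,1]<-.05)
    q=W[m];print('flange px',len(q),np.median(q[:,2]))
E
python3 - <<'E'
from sh import *
s,p,W,h=look(0,'w6');cells(W,h);seated(W);fl(W)
p,D=capture('top');cv2.imwrite('pics/top2.png',p);W=cloud('top',D,calibration('top'));hubs(W);seated(W)
E
```

```text
tcp [ 0.55826176 -0.25099213  0.23622678] 17.4833
cell [ 194   89   72   78 5196] [ 0.4808 -0.3382] [0.07  0.069] 3.1
cell [ 279   88   78   77 5790] [ 0.4767 -0.255 ] [0.07 0.07] 3.0
cell [ 197  179   71   70 4581] [ 0.5637 -0.3338] [0.068 0.068] 3.1
cell [ 281  179   75   70 1216] [ 0.5597 -0.2508] [0.068 0.07 ] 3.0
seated [ 296  208   46   46 1645] 0.1074 ((0.5579290390014648, -0.25006142258644104), 0.018202289938926697)
flange px 4819 0.06001573069728244
hub [167 240  16  16 192] 0.0728 ((0.5384735465049744, 0.3109193444252014), 0.018024157732725143) [0.5382 0.3102 0.0726]
```

Hub 1 is seated, top at 0.107. Now the second hub.

Request:
{"api": "send_rows", "payload": {
  "plan": [
    [0,-0.0006,0.0311,0,0],
    [0,-0.0006,0.0311,0,0],
    [0,-0.0006,0.0311,0,0],
    [0,-0.0006,0.0311,0,0],
    [0,-0.0006,0.0311,0,0],
    [0,-0.0006,0.0311,0,0],
    [0,-0.0006,0.0311,0,0],
    [0,-0.0006,0.0311,0,0],
    [0,-0.0006,0.0311,0,0],
    [0,-0.0006,0.0311,0,0],
    [0,-0.0006,0.0311,0,0],
    [0,-0.0006,0.0311,0,0],
    [0,-0.0006,0.0311,0,0],
    [0,-0.0006,0.0311,0,0],
    [0,-0.0006,0.0311,0,0],
    [0,-0.0006,0.0311,0,0],
    [0,-0.0006,0.0311,0,0],
    [0,-0.0006,0.0311,0,0]
  ]
}}

```text
time_s: 19.08
position: [0.5378, 0.3101, 0.2319]
tcp_rot: [[-0.999, -0.052, -0.004], [-0.052, 0.999, -0.002], [0.004, -0.001, -1.0]]
force: [0.5, -0.3, 0.2]
opening: 0.999
grasp_force: 0.0
```

Request:
{"api": "send_rows", "payload": {
  "plan": [
    [0,0,0,0,0],
    [0,0,0,0,0],
    [0,0,0,0,0],
    [0,0,0,0,0],
    [0,0,0,0,0]
  ]
}}

```text
time_s: 19.5
position: [0.5392, 0.3076, 0.2336]
tcp_rot: [[-0.999, -0.05, -0.001], [-0.05, 0.999, -0.001], [0.001, -0.001, -1.0]]
force: [-0.1, 0.0, -0.6]
opening: 1.003
grasp_force: 0.0
```

```bash
python3 - <<'E'
from sh import *
s,p,W,h=look(0,'w7');hubs(W)
E
```

```text
tcp [0.53919599 0.30759499 0.23358211] 19.5
hub [ 301  204   40   40 1307] 0.0724 ((0.5406768321990967, 0.31041207909584045), 0.01815146952867508) [0.5397 0.3103 0.0723]
```

Request:
{"api": "send_rows", "payload": {
  "plan": [
    [0,-0.001,0.002,0.03,0],
    [0,0,0,0.03,0],
    [0,0,0,0.03,0],
    [0,0,0,0.03,0],
    [0,0,0,0.03,0],
    [0,0,0,0.02,0],
    [0,0,0,0.014,0],
    [0,0,0,0,0],
    [255,0,0,0,0],
    [255,0,0,0,0],
    [255,0,0,0,0],
    [255,0,0,0,0],
    [255,0,0,0,0],
    [255,0,0,0,0],
    [255,0,0,0,0],
    [255,0,0,0,0],
    [255,0,0,0,0],
    [255,0,0,0,0],
    [255,0,0,0,0],
    [255,0,0,0,0]
  ]
}}

```text
time_s: 21.22
position: [0.5401, 0.3108, 0.0502]
tcp_rot: [[-0.999, -0.052, -0.0], [-0.052, 0.999, -0.0], [0.0, -0.0, -1.0]]
force: [-1.5, -1.3, 1.6]
opening: 0.409
grasp_force: 30.0
```

Request:
{"api": "send_rows", "payload": {
  "plan": [
    [255,0,0,-0.01,0],
    [255,0,0,-0.03,0],
    [255,0,0,-0.035,0],
    [255,0,0,-0.035,0],
    [255,0,0,-0.035,0],
    [255,0,0,-0.025,0],
    [255,0,0,0,0]
  ]
}}

```text
time_s: 21.8
position: [0.5432, 0.3127, 0.2265]
tcp_rot: [[-0.999, -0.052, 0.011], [-0.052, 0.999, 0.005], [-0.012, 0.004, -1.0]]
force: [0.5, 0.4, -2.6]
opening: 0.403
grasp_force: 30.0
```

Request:
{"api": "send_rows", "payload": {
  "plan": [
    [255,0.0027,-0.0129,0,0],
    [255,0.005,-0.0305,0,0],
    [255,0.005,-0.0305,0,0],
    [255,0.005,-0.0305,0,0],
    [255,0.005,-0.0305,0,0],
    [255,0.005,-0.0305,0,0],
    [255,0.005,-0.0305,0,0],
    [255,0.005,-0.0305,0,0],
    [255,0.005,-0.0305,0,0],
    [255,0.005,-0.0305,0,0],
    [255,0.005,-0.0305,0,0],
    [255,0.005,-0.0305,0,0],
    [255,0.005,-0.0305,0,0],
    [255,0.005,-0.0305,0,0],
    [255,0.005,-0.0305,0,0],
    [255,0.005,-0.0305,0,0],
    [255,0.005,-0.0305,0,0],
    [255,0.005,-0.0305,0,0],
    [255,0.005,-0.0305,0,0]
  ]
}}

```text
time_s: 23.38
position: [0.4744, -0.2553, 0.2176]
tcp_rot: [[-0.999, -0.052, -0.004], [-0.052, 0.999, 0.004], [0.004, 0.004, -1.0]]
force: [-0.0, -0.3, -4.1]
opening: 0.406
grasp_force: 30.0
```

Request:
{"api": "send_rows", "payload": {
  "plan": [
    [255,0,0,0,0],
    [255,0,0,0,0],
    [255,0,0,0.02,0],
    [255,0,0,0.025,0],
    [255,0,0,0.025,0],
    [255,0,0,0.025,0],
    [255,0,0,0,0],
    [255,0,0,0,0],
    [255,0,0,0,0],
    [255,0,0,0,0],
    [255,0,0,0,0],
    [255,0,0,0,0]
  ]
}}

```text
time_s: 24.38
position: [0.4775, -0.2553, 0.1264]
tcp_rot: [[-0.999, -0.052, 0.002], [-0.052, 0.999, -0.002], [-0.002, -0.002, -1.0]]
force: [-0.3, -0.3, -3.7]
opening: 0.406
grasp_force: 30.0
```

```bash
python3 - <<'E'
from sh import *
s,p,W,h=look(0,'w8');cells(W,h);print(s['opening'])
p,D=capture('top');W=cloud('top',D,calibration('top'));hubs(W)
m=(W[...,2]>.1)&(W[...,2]<.118)&(W[...,0]>.53)&(abs(W[...,1]+.25)<.03);q=W[m];print(len(q),cv2.minEnclosingCircle(q[:,:2].astype(np.float32)) if len(q) else '')
E
```

```text
tcp [ 0.4774996  -0.25532501  0.12639253] 24.3833
cell [ 263  201  109   51 3060] [ 0.4611 -0.256 ] [0.034 0.07 ] 2.8
cell [ 148  202   99   95 8304] [ 0.4825 -0.3385] [0.068 0.068] 3.0
0.4060703858330014
197 ((0.5573680996894836, -0.24825242161750793), 0.01779433898627758)
```

Request:
{"api": "send_rows", "payload": {
  "plan": [
    [255,0.0005,0,0.01,0],
    [255,0,0,0.01,0],
    [255,0,0,0.008,0],
    [255,0,0,0.006,0],
    [255,0,0,0.004,0],
    [255,0,0,0.0025,0],
    [255,0,0,0.001,0],
    [255,0,0,0,0],
    [255,0,0,0,0],
    [255,0,0,0,0]
  ]
}}

```text
time_s: 25.32
position: [0.4756, -0.2545, 0.085]
tcp_rot: [[-0.999, -0.053, -0.001], [-0.053, 0.999, 0.0], [0.001, 0.001, -1.0]]
force: [-4.1, 2.6, 11.3]
opening: 0.404
grasp_force: 30.0
```

Request:
{"api": "send_rows", "payload": {
  "plan": [
    [0,0,0,0,0],
    [0,0,0,0,0],
    [0,0,0,0,0],
    [0,0,0,0,0],
    [0,0,0,0,0],
    [0,0,0,0,0],
    [0,0,0,0,0],
    [0,0,0,0,0],
    [0,0,0,-0.01,0],
    [0,0,0,-0.03,0],
    [0,0,0,-0.03,0],
    [0,0,0,-0.03,0],
    [0,0,0,-0.03,0],
    [0,0,0,-0.02,0],
    [0,0,0,0,0],
    [0,0,0,0,0],
    [0,0,0,0,0]
  ]
}}

```text
time_s: 26.73
position: [0.4757, -0.2545, 0.2333]
tcp_rot: [[-0.999, -0.052, -0.001], [-0.052, 0.999, 0.001], [0.001, 0.001, -1.0]]
force: [-1.1, 0.0, -0.7]
opening: 0.999
grasp_force: 0.0
```

```bash
python3 - <<'E'
from sh import *
s,p,W,h=look(0,'w9');cells(W,h);seated(W);fl(W);plate(W)
p,D=capture('top');cv2.imwrite('pics/top3.png',p[150:340,130:500]);W=cloud('top',D,calibration('top'));hubs(W);seated(W)
E
```

```text
tcp [ 0.47574877 -0.25445295  0.23326898] 26.7333
cell [ 202  181   72   70 4757] [ 0.4817 -0.3304] [0.068 0.069] 2.8
cell [ 209  267   68   58 2860] [ 0.5653 -0.3261] [0.065 0.069] 2.8
seated [ 307  209   46   46 1681] 0.1074 ((0.47424373030662537, -0.2445773333311081), 0.018205879256129265)
seated [305 306  42  22 748] 0.1073 ((0.5547747611999512, -0.2431299090385437), 0.01776587963104248)
flange px 5797 0.06086908319454909
plate [ 307  213   46   42 1547] 0.10740607627231086 ((0.47574999928474426, -0.24469465017318726), (0.03514644503593445, 0.031457412987947464), 89.86839294433594)
seated [405 233  16  15 197] 0.1072 ((0.5564696788787842, -0.24069282412528992), 0.01796393282711506)
```

View pics/w9.png

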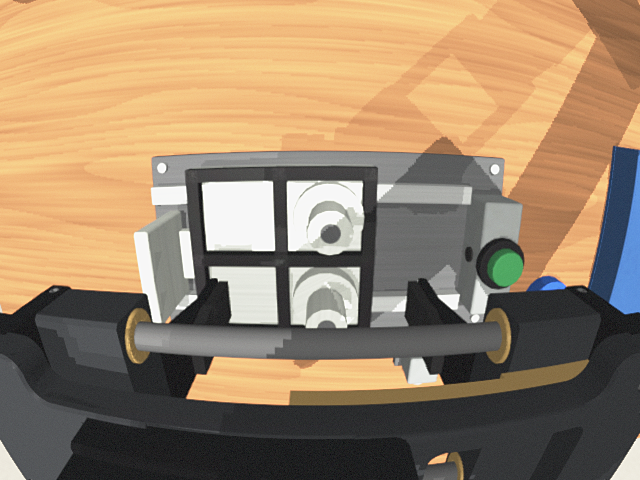

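Both hubs are seated with stems up at (331,232) and (327,325), tops at 0.107. The carriage crept in about 7 mm, which is still within the limit. I'll grip the plate again and push home.

Request:
{"api": "send_rows", "payload": {
  "plan": [
    [0,-0.0084,-0.0293,0,0],
    [0,-0.0084,-0.0293,0,0],
    [0,-0.0084,-0.0293,0,0],
    [0,-0.0084,-0.0293,0,0],
    [0,-0.0084,-0.0293,0,0],
    [0,0,0,0,0],
    [0,0,0,0,0],
    [0,0,0,0.029,0],
    [0,0,0,0.03,0],
    [0,0,0,0.03,0],
    [0,0,0,0.03,0],
    [0,0,0,0.02,0],
    [0,0,0,0,0],
    [0,0,0,0,0]
  ]
}}

```text
time_s: 28.0
position: [0.5248, -0.3968, 0.0929]
tcp_rot: [[-0.999, -0.053, -0.004], [-0.053, 0.999, 0.004], [0.003, 0.004, -1.0]]
force: [0.4, 0.3, 0.2]
opening: 0.995
grasp_force: 0.0
```

Request:
{"api": "send_rows", "payload": {
  "plan": [
    [255,0,0,0,0],
    [255,0,0,0,0],
    [255,0,0,0,0],
    [255,0,0,0,0],
    [255,0,0,0,0],
    [255,0,0,0,0],
    [255,0,0,0,0],
    [255,0,0,0,0],
    [255,0,0,0,0],
    [255,0,0,0,0],
    [255,0,0,0,0],
    [255,0,0,0,0],
    [255,0,0,0,0],
    [255,0,0,0,0],
    [255,0,0,0,0],
    [255,0,0,0,0],
    [255,0,0,0,0],
    [255,0,0,0,0]
  ]
}}

```text
time_s: 29.5
position: [0.5259, -0.3988, 0.0944]
tcp_rot: [[-0.999, -0.052, -0.0], [-0.052, 0.999, 0.0], [0.0, 0.0, -1.0]]
force: [-0.9, 1.0, -0.0]
opening: 0.159
grasp_force: 30.0
```

Request:
{"api": "send_rows", "payload": {
  "plan": [
    [255,0,0.003,0,0],
    [255,0,0.005,0,0],
    [255,0,0.005,0,0],
    [255,0,0.005,0,0],
    [255,0,0.005,0,0],
    [255,0,0.005,0,0],
    [255,0,0.005,0,0],
    [255,0,0.005,0,0],
    [255,0,0.005,0,0],
    [255,0,0.005,0,0],
    [255,0,0.005,0,0],
    [255,0,0.005,0,0],
    [255,0,0.005,0,0],
    [255,0,0.005,0,0],
    [255,0,0.005,0,0],
    [255,0,0.005,0,0],
    [255,0,0.005,0,0],
    [255,0,0.005,0,0],
    [255,0,0.005,0,0],
    [255,0,0.005,0,0]
  ]
}}

```text
time_s: 31.17
position: [0.5208, -0.3015, 0.0945]
tcp_rot: [[-0.999, -0.051, 0.0], [-0.051, 0.999, -0.0], [-0.0, -0.0, -1.0]]
force: [1.0, -0.4, -3.2]
opening: 0.161
grasp_force: 30.0
```

Request:
{"api": "send_rows", "payload": {
  "plan": [
    [255,0,0.004,0,0],
    [255,0,0.003,0,0],
    [255,0,0.002,0,0],
    [255,0,0.001,0,0],
    [255,0,0,0,0],
    [255,0,0,0,0],
    [255,0,0,0,0]
  ]
}}

```text
time_s: 31.75
position: [0.5206, -0.2964, 0.0946]
tcp_rot: [[-0.999, -0.054, 0.002], [-0.054, 0.999, -0.009], [-0.001, -0.009, -1.0]]
force: [-2.8, -14.5, -10.2]
opening: 0.155
grasp_force: 30.1
```

It's home against the stop: position -0.2964, with 14.5 N of reaction. I'll relax, release, rise and check.

Request:
{"api": "send_rows", "payload": {
  "plan": [
    [255,0,-0.003,0,0],
    [0,0,0,0,0],
    [0,0,0,0,0],
    [0,0,0,0,0],
    [0,0,0,0,0],
    [0,0,0,0,0],
    [0,0,0,0,0],
    [0,0,0,0,0],
    [0,0,0,0,0],
    [0,0,0,-0.01,0],
    [0,0,0,-0.03,0],
    [0,0,0,-0.03,0],
    [0,0,0,-0.03,0],
    [0,0,0,-0.03,0],
    [0,0,0,-0.01,0],
    [0,0,0,0,0],
    [0,0,0,0,0],
    [0,0,0,0,0],
    [0,0,0,0,0]
  ]
}}

```text
time_s: 33.33
position: [0.5193, -0.2934, 0.2324]
tcp_rot: [[-0.999, -0.052, -0.003], [-0.052, 0.999, 0.003], [0.003, 0.003, -1.0]]
force: [0.6, -0.4, -0.2]
opening: 0.998
grasp_force: 0.0
```

```bash
python3 - <<'E'
from sh import *
s,p,W,h=look(0,'w10');cells(W,h);plate(W);seated(W)
Z=W[...,2];m=(h[...,0]>40)&(h[...,0]<85)&(h[...,1]>100)&(Z>.07)&(Z<.1);q=W[m];print('btn',len(q),q.mean(0),np.median(q,axis=0))
E
```

```text
tcp [ 0.51934982 -0.29338141  0.23240403] 33.3333
cell [ 354  134   74   77 5345] [ 0.4755 -0.2266] [0.071 0.069] 2.9
cell [ 352  225   72   65 4259] [ 0.5588 -0.222 ] [0.067 0.069] 3.2
plate [ 304  176   18  114 1995] 0.11013412786018734 ((0.5195346474647522, -0.2965010106563568), (0.08919011056423187, 0.013230112381279469), 3.0622072219848633)
seated [ 483  162   41   45 1376] 0.1072 ((0.46929794549942017, -0.14304110407829285), 0.01822524145245552)
seated [ 304  176   18  114 1995] 0.1101 ((0.5196087956428528, -0.2973632514476776), 0.04489621892571449)
seated [ 470  259   40   40 1128] 0.1073 ((0.5520610809326172, -0.14026036858558655), 0.0185522623360157)
btn 990 [ 0.50703692 -0.0756536   0.08168818] [ 0.5069532  -0.0765244   0.08299344]
```

View pics/w10.png

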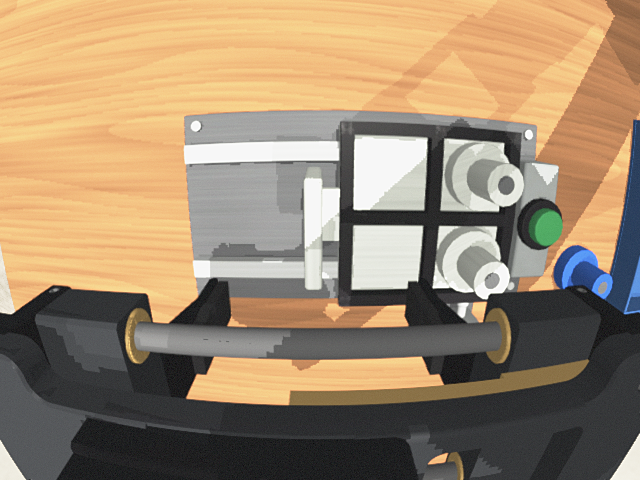

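The carriage is back at its original home reading, the plate at y=-0.2965. Both hubs stand at (500,185) and (487,277). The button is at (545,227), i.e. (0.508,-0.073). I'll move over it with the fingers shut.

Request:
{"api": "send_rows", "payload": {
  "plan": [
    [255,0,0.0276,0,0],
    [255,0,0.0276,0,0],
    [255,0,0.0276,0,0],
    [255,0,0.0276,0,0],
    [255,0,0.0276,0,0],
    [255,0,0.0276,0,0],
    [255,0,0.0276,0,0],
    [255,0,0.0276,0,0],
    [255,0,0,0,0],
    [255,0,0,0,0],
    [255,0,0,0,0],
    [255,0,0,0,0],
    [255,0,0,0,0],
    [255,0,0,0,0],
    [255,0,0,0,0],
    [255,0,0,0,0],
    [255,0,0,0,0],
    [255,0,0,0,0],
    [255,0,0,0,0],
    [255,0,0,0,0]
  ]
}}

```text
time_s: 35.05
position: [0.509, -0.0737, 0.2346]
tcp_rot: [[-0.999, -0.052, 0.0], [-0.052, 0.999, -0.0], [-0.0, -0.0, -1.0]]
force: [0.3, 0.3, 0.1]
opening: 0.004
grasp_force: 0.0
```

Request:
{"api": "send_rows", "payload": {
  "plan": [
    [255,0,0,0.03,0],
    [255,0,0,0.03,0],
    [255,0,0,0.03,0],
    [255,0,0,0.025,0],
    [255,0,0,0,0],
    [255,0,0,0,0],
    [255,0,0,0,0],
    [255,0,0,0,0]
  ]
}}

```text
time_s: 35.72
position: [0.5103, -0.0742, 0.1212]
tcp_rot: [[-0.999, -0.052, 0.003], [-0.052, 0.999, -0.001], [-0.003, -0.002, -1.0]]
force: [-0.4, 0.5, -0.5]
opening: 0.005
grasp_force: 0.0
```

Request:
{"api": "send_rows", "payload": {
  "plan": [
    [255,0,0,0.01,0],
    [255,0,0,0.008,0],
    [255,0,0,0.005,0],
    [255,0,0,0.004,0],
    [255,0,0,0.0025,0],
    [255,0,0,0,0],
    [255,0,0,0,0],
    [255,0,0,0,0]
  ]
}}

```text
time_s: 36.38
position: [0.5091, -0.0738, 0.0904]
tcp_rot: [[-0.999, -0.052, 0.0], [-0.052, 0.999, -0.0], [-0.0, -0.0, -1.0]]
force: [-0.2, -0.5, 5.2]
opening: 0.005
grasp_force: 2.6
```

The reaction is 5.2 N, about fully down. One more millimetre, then lift clear.

Request:
{"api": "send_rows", "payload": {
  "plan": [
    [255,0,0,0.001,0],
    [255,0,0,0,0],
    [255,0,0,0,0]
  ]
}}

```text
time_s: 36.63
position: [0.5091, -0.0738, 0.0903]
tcp_rot: [[-0.999, -0.052, 0.001], [-0.052, 0.999, -0.0], [-0.001, -0.0, -1.0]]
force: [-1.4, 0.5, 11.7]
opening: 0.002
grasp_force: 6.1
```

Request:
{"api": "send_rows", "payload": {
  "plan": [
    [255,0,0,-0.005,0],
    [255,0,0,-0.015,0],
    [255,0,0,-0.03,0],
    [255,0,0,-0.03,0],
    [255,0,0,-0.03,0],
    [255,0,0,-0.03,0],
    [255,0,0,-0.02,0],
    [255,0,0,0,0],
    [255,0,0,0,0],
    [255,0,0,0,0],
    [255,0,0,0,0]
  ]
}}

```text
time_s: 37.55
position: [0.5078, -0.0733, 0.2474]
tcp_rot: [[-0.999, -0.052, -0.003], [-0.052, 0.999, 0.001], [0.003, 0.001, -1.0]]
force: [0.6, -0.1, 0.0]
opening: 0.003
grasp_force: 0.0
```

```bash
python3 - <<'E'
from sh import *
s,p,W,h=look(0,'w11');cells(W,h);seated(W)
Z=W[...,2];m=(h[...,0]>40)&(h[...,0]<85)&(h[...,1]>100)&(Z>.06)&(Z<.1)&(W[...,0]<.56);q=W[m];print('btn',len(q),np.median(q,axis=0))
p,D=capture('scene');cv2.imwrite('pics/s2.png',p)
E
```

```text
tcp [ 0.50780983 -0.07332384  0.24743661] 37.55
cell [ 209  135   71   73 1213] [ 0.4712 -0.1466] [0.071 0.069] 3.0
cell [ 135  138   62   72 3961] [ 0.4754 -0.23  ] [0.071 0.066] 2.8
cell [ 142  223   62   60 3294] [ 0.5594 -0.2254] [0.067 0.066] 2.6
seated [ 211  156   45   45 1551] 0.1073 ((0.46906593441963196, -0.14227628707885742), 0.01826915517449379)
seated [  66  183   30   94 1496] 0.1096 ((0.5191951394081116, -0.2955952286720276), 0.04507669806480408)
seated [ 217  254   41   41 1290] 0.1074 ((0.5521221160888672, -0.1397867500782013), 0.018171140924096107)
btn 1339 [ 0.50658103 -0.07154553  0.08322577]
```

View pics/s2.png

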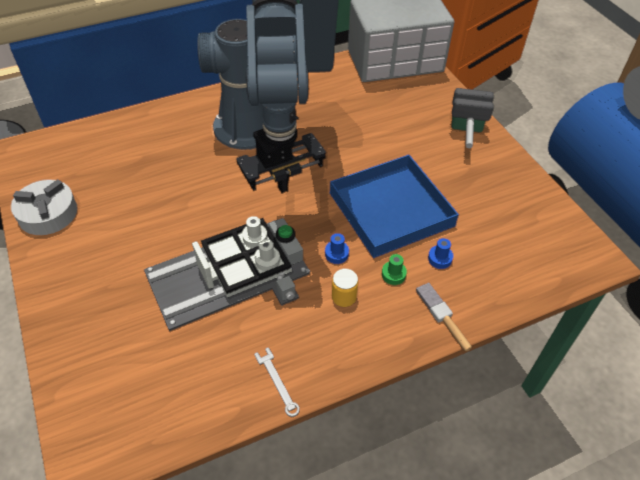

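The scene shows both hubs standing in the carriage at (254,230) and (266,255), the carriage home, the bin empty, the tin unmoved at (345,287) and the arm clear. The button is back up at z=0.083.

```bash
python3 -c "
from rig import *
print(hand_in())"
```

```text
the job is handed in; nothing more can be done
None
```

The job is handed in (no verdict came back): both hubs sit stem up in their own cells, the carriage is home, the ready button was pressed and is up again, and the tin is where it was.

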